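# Set and lock the cam-lever press on a glued phone

### The arm

A 6-joint arm with a two-finger parallel gripper is mounted at the origin on a cart in front of the work surface, level with it; the furniture and walls round the work are solid. World frame = base frame: x ahead of the robot, y to its left, z up, the work surface at z = 0. Lengths are in mm, angles in rad, forces in N, time in s.
With the tool pointing down it reaches from about 275 to 750 mm from the base axis. Payload 10.2 kg.
Tool frame: the origin (TCP) lies between the finger pads; the fingertips stand 17 mm ahead of it and the grasp point (between the pads) lies 2 mm behind it (tips_ahead is the distance from the TCP to the fingertips, in mm); z points along the fingers, y is the line along which they close (so a half turn about z gives the same grasp; the last joint's range is limited). The gripper opens to 85 mm and grips with 20 to 120 N. Pads are 22 mm wide; open, the fingers measure 114 mm over their backs; the gripper's body (76 mm by 85 mm) begins 54 mm behind the grasp point. The pads swing forward as they close: fully open they stand 13 mm farther back than shut.
Start: joints at [-1.558, 0.313, 1.498, -0, 1.331, -0.223], TCP at [122.637, -510.481, 248.294] pointing down, gripper open.
Joint ranges: [-2.94, 2.94], [-0.97, 2.17], [0.19, 2.56], [-1.23, 4.37], [0.02, 3.11], [-2.88, 2.88]. Speed limits (rad/s): [2.39, 2.39, 3.01, 3.14, 3.14, 3.14].

### API

Orientations are given as a unit quaternion [w, x, y, z].
In Python, from rig import sense, capture, finish_job, boxes_of, tips_ahead gives the robot as it stands.
- The arm moves only by the tool drive_tool, never from a script. Its argument "commands" is text: rows parted by semicolons, each of 7 numbers parted by spaces: the shift along the world's x, y, z in units of 0.1 m (1.0 is 0.1 m), then the turn, a rotation vector about the world's x, y, z in units of pi/4 rad (1.0 is pi/4 rad), then the opening in per cent of the stroke, from 0 (shut) to 100 (fully open). A call has 1 to 20 rows; each row shifts and turns the commanded pose from where the row before left it; what a row does not reach is not made up. A row lasts 1/12 s, in which the tool goes at most 41.7 mm and 7.16 degrees, less where a joint would pass 70% of its speed; a pose out of reach is approached as far as the arm can. A call with a number of a shift or a turn outside -1 to 1 is refused whole. A call with a gripper value outside its range is refused whole. The fingers move at their own pace and stop on an object; "force" is the grip in N (left out, the last holds). Time passes only in rows, so rows that do not move let the fingers close. It gives the time, the measured TCP pose, the force, the opening and the grip force at its end, in the units of the state.
- sense(): the state, without advancing time (a new reading comes with each control period).
- capture(name): name is "side" or "top"; returns a dict with "pixels" (384x512x3 uint8, blue, green, red), "fov_y" (degrees; the focal length in pixels is half the picture's height over the tangent of half this angle, whatever the lens; pixels are square), "cx", "cy" (the principal point, pixels), "position" and "attitude" of the camera in the world. Camera axes: x right, y down, z forward; pixel columns grow to the right and rows downward; lengths in mm; the calibration is good to about 2 mm. A picture is of the moment at which its call begins. There is no depth.
- finish_job(): hands the job in; it is judged then, once.
Trained networks look in a picture, given as the dict that the camera call returned (one of the last four; its "shot" number tells which), for a name from the list of things; names that differ only in an ending like _2 or _b are one class to them, and where a whole thing is asked for, a point or a joint stands for the part that bears it (a point fixed in the world has none). Each returns a list of dicts, best first, with "confidence" (0 to 1); they miss things now and then, are a little off and sometimes report something else, mostly with a low value. They report only what shows in the picture. A call takes as long as a camera call. They do not tell look-alikes from the thing itself.
- boxes_of(picture, name): "position" ([column, row] in pixels, amid what is visible of it).
The state is a dict: "time_s": time; "joints": joint angles; "dq": joint speeds; "tau": joint torques, N m; "eef_pos": TCP position; "ee_rot": TCP orientation; "force": force on the tool from outside, world axes, zero at the start; "wrist_torque": the same for the moment, N m; "grip_width": opening from 0.0 (shut) to 1.0 (fully open); "grip_force": force on a finger pad.
Only numpy, scipy, OpenCV 4.12 (cv2) and the standard library are available. Lean on these libraries where they do the work, as an engineer would, in place of code of your own. Each camera call takes 0.05 s, during which the arm holds its last target. There are 200 camera calls.

### The job

The phone in the small cam-lever press has a freshly glued screen. Turn the press's black knob until the lever, swung over by hand, first meets the resistance of the foot on the glass when it stands about upright, then flip the lever right over until it is locked, so that the phone is held firmly but not crushed. Leave the phone in its nest, the things round it where they are, and let go.

Things in the scene. Friction and masses are not known exactly. Their poses are not given: they have to be found in the camera images.
- press: Press, bolted down: aluminium base plate 180 x 210 x 10 mm; origin on the worktop. In its frame the phone's nest, the foot over it and the knob lie at (0, +45 mm), the post with the cam lever at (0, -55 mm). A steel strap along y, 66 to 82 mm up, joins them; the cam pushes it straight down. The lever swings from +x over the top to -x.
- lever_pivot (a point): Middle of the lever's pivot pin (axis: the press's y), 97 mm up, at the press's (0, -55 mm). Fixed. The cam on it is a round disc, 10 mm off centre: it lowers the strap by h = 10 mm * (cos 0.94 - cos(0.94 + t)) at lever angle t, 15.9 mm at 2.2; beyond that it is over centre, so a loaded lever stays shut.
- lever_grip (a point): Middle of the round cross-barrel at the lever's free end, 65 mm from the pivot; it lies along the press's y, 16 mm long, 16 mm in diameter, and can be pinched at its flat ends from above, with 60 mm free beside it. It may turn in the fingers while it is carried round its arc.
- lever (a joint): Swing of the lever, rad: 0 = open, leaning to +x, 27 degrees above level; 1.1 = upright; 2.4 = its stop, locked, 15.5 degrees above level on the -x side. It stays where left; unloaded, 0.3 to 1.5 N at the barrel moves it, 0.7 N per rad more past 0.6. Rightly set, the foot touches at t = 0.9 (h = 8.7 mm), 1 to 2 N more is felt at about upright, and most, about 5 to 6 N more, at 1.4 to 1.8.
- nut_grip (a point): On the axis of the black knob (the adjusting nut), 10 mm below its top and 34 mm above the middle of the strap, 26 mm above the strap's upper face. The knob is upright, round, 34 mm in diameter, 24 mm high, on a thin collar, at the press's (0, +45 mm); it sinks with the strap, and pressing it down swings the lever.
- nut (a joint): Turn of the knob, rad; grows clockwise seen from above, which lowers the foot 3.5 mm per rad. Range -1.0 to 4.5; stiff (0.36 N m), stays where left. Starts too loose, near -0.3. The right setting lies anywhere from 0.1 to 3.1 (middle 1.6), as the last user reset the foot's stem: only feel tells. Turn it with the lever open.
- bed: Cork bed of the nest, 170 x 74 x 2 mm, top 12 mm above the worktop; origin in the middle of its underside. The sprung foot presses the phone on it, F = about 9.5 N per mm of strap travel after the touch, felt at the barrel as F * (dh/dt in m per rad) / 0.065 m. Locked rightly it is about 56 N, 7 N more for each mm that the touch comes earlier; over 90 N crushes.
- handset: The black phone, 158 x 75 x 8 mm, lying loose on the bed along the press's x, between two low rails. Origin at the middle of its underside. The foot above it is a rubber-faced disc 36 mm wide.
- driver: Screwdriver 15 x 130 x 13 mm lying behind the press; a bystander.
- brush: Dust brush 12 x 141 x 7 mm lying beside the press on its phone side; a bystander.
- tweezers: Tweezers 13 x 124 x 10 mm lying in front of the press; a bystander.
- tape: Black tape roll 55 mm across, 19 mm high, in front of the blue mat; a bystander.
- meter: Multimeter 52 x 150 x 26 mm on the right; a bystander.
- shell: Open phone back shell 150 x 70 x 6 mm in front of the blue mat; a bystander.
There are look-alikes about, which are no part of the job. What is shaped like the handset but turquoise is not meant.

How it is judged (in metres and radians):
At the end, for the whole second after the job is handed in: The lever rests locked at its stop (above 2.3 rad), the phone is pressed on the bed with 44 to 68 N, and it still lies in its nest (within 12 mm and 0.06 rad) (value of joint lever above 2.3 rad and contact force between handset and bed between 44 and 68 N and horizontal distance between handset and bed below 0.012 m and angle between the x axis of handset and the x axis of press, either way round below 0.06 rad and velocity of joint lever below 0.05 rad/s); the robot touches nothing.
It fails at once if the phone is crushed: more than 90 N on the bed (contact force between handset and bed above 90 N).
It fails at once if a bystander is moved by more than 20 mm (distance of any of driver, brush, tweezers, tape, meter, shell from where it was at the start of the episode above 0.02 m).
It also fails if it takes over 72 s, if anything falls off the work surface, if the arm or the gripper's body presses on something with over 40 N, if the wrist force passes 120 N, or if a joint passes its speed limit or range.

## Working session

There is one attempt and no reset: what is moved stays moved. The work goes in short steps, Python scripts to look and compute and a tool call to move; the robot and the scene stay as the last step left them, time stands still between calls to the robot, and variables do not carry over. Pictures are saved under pics/ and viewed, at most 10 in all, crops included, and the job is handed in when it is done.

Besides the shell and the picture viewer there is one more tool, called after "Request:" as name(argument=value, ...), one argument or row to a line, values as JSON. drive_tool: Moves the arm, as the interface text tells. Shifts and turns lie within -1 to 1; 1 stands for 0.1 m of shift or pi/4 rad of turn. Its arguments: {"type":"object","properties":{"commands":{"type":"string"},"force":{"type":"number"}},"required":["commands"]}

```bash
mkdir -p pics; ls; cat > h.py <<'E'
import numpy as np, cv2
from scipy.spatial.transform import Rotation as R
from rig import *
def cam(p):
    q=p["attitude"]; q=np.array(q,float)
    M=R.from_quat([q[1],q[2],q[3],q[0]]).as_matrix() if q.size==4 else q
    f=p["pixels"].shape[0]/2/np.tan(np.radians(p["fov_y"])/2)
    return M,f,np.array(p["position"],float)
def ray(p,uv):
    M,f,c=cam(p); d=M@np.array([(uv[0]-p["cx"])/f,(uv[1]-p["cy"])/f,1]); return c,d
def at_z(p,uv,z):
    c,d=ray(p,uv); return c+d*(z-c[2])/d[2]
def proj(p,X):
    M,f,c=cam(p); v=M.T@(np.array(X,float)-c); return [p["cx"]+f*v[0]/v[2],p["cy"]+f*v[1]/v[2]]
def tri(a,ua,b,ub):
    c1,d1=ray(a,ua);c2,d2=ray(b,ub)
    s=np.linalg.lstsq(np.c_[d1,-d2],c2-c1,rcond=None)[0]
    x,y=c1+s[0]*d1,c2+s[1]*d2; return (x+y)/2,np.linalg.norm(x-y)
E
python3 - <<'E'
from h import *
T=capture("top");S=capture("side")
cv2.imwrite("pics/t0.png",T["pixels"]);cv2.imwrite("pics/s0.png",S["pixels"])
for p in(T,S):
    print(p["position"],p["attitude"],p["fov_y"],p["cx"],p["cy"])
    for n in["press","lever_grip","nut_grip","handset","bed","lever","nut"]:
        print(n,[(np.round(b["position"]),round(b["confidence"],2)) for b in boxes_of(p,n)][:4])
print(sense())
E
```

```text
pics
[ 268.82202807  -71.07009247 1679.90628618] [ 0.07395227 -0.7009571   0.70656526 -0.0628947 ] 42.98893597777304 251.62055263095732 195.28421520249228
press [(array([181., 219.]), 0.97)]
lever_grip [(array([185., 212.]), 0.72), (array([157., 222.]), 0.7)]
nut_grip []
handset [(array([170., 146.]), 0.75)]
bed []
lever [(array([188., 215.]), 0.61)]
nut [(array([152., 211.]), 0.52)]
[ 654.36072968 1163.99018762  952.56475855] [-0.0093071   0.02133595  0.88351084 -0.46783196] 42.73013210031128 260.257492531375 201.03809356444617
press [(array([294., 286.]), 0.59)]
lever_grip []
nut_grip [(array([292., 280.]), 0.78)]
handset [(array([199., 305.]), 0.83), (array([292., 309.]), 0.66)]
bed [(array([322., 318.]), 0.51), (array([280., 160.]), 0.26), (array([316., 209.]), 0.15)]
lever [(array([298., 258.]), 0.91)]
nut [(array([299., 254.]), 0.72), (array([294., 283.]), 0.68), (array([297., 339.]), 0.45)]
{'time_s': 0.8, 'joints': array([-1.55841022e+00,  3.12880684e-01,  1.49769165e+00, -4.06738360e-05,
        1.33102235e+00, -2.23435412e-01]), 'dq': array([ 1.47305920e-03, -3.33323601e-04, -7.86229385e-05, -1.99972170e-04,
        1.24504075e-03, -1.23409393e-04]), 'tau': array([ 3.16045634e-04, -4.12143695e+01, -2.59886545e+01, -2.04050762e-04,
        5.29825556e-04,  2.41176150e-05]), 'eef_pos': array([ 122.622683  , -510.47972355,  248.30721299]), 'ee_rot': array([-3.08841921e-06,  9.93056008e-01,  1.17642525e-01, -1.95384922e-05]), 'force': array([ 0.25006834, -0.72086008,  0.33899694]), 'wrist_torque': array([ 0.03596511,  0.00804939, -0.00955222]), 'grip_force': 0.0, 'grip_width': 1.0011125178843152}
```

```bash
python3 - <<'E'
import cv2,numpy as np
t=cv2.imread("pics/t0.png");s=cv2.imread("pics/s0.png")
a=cv2.resize(t[110:300,90:290],None,fx=3,fy=3,interpolation=2)
b=cv2.resize(s[200:380,180:420],None,fx=3,fy=3,interpolation=2)
cv2.imwrite("pics/ta.png",a);cv2.imwrite("pics/sb.png",b)
E
```

```text
(no output)
```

View pics/t0.png

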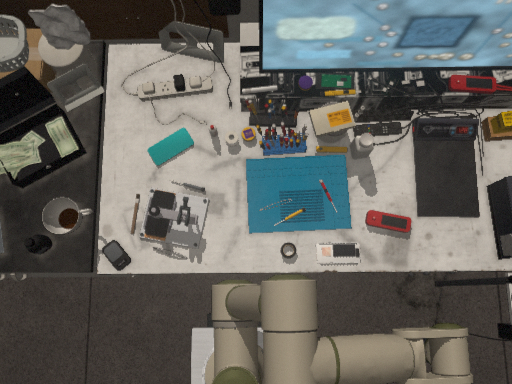

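View pics/ta.png

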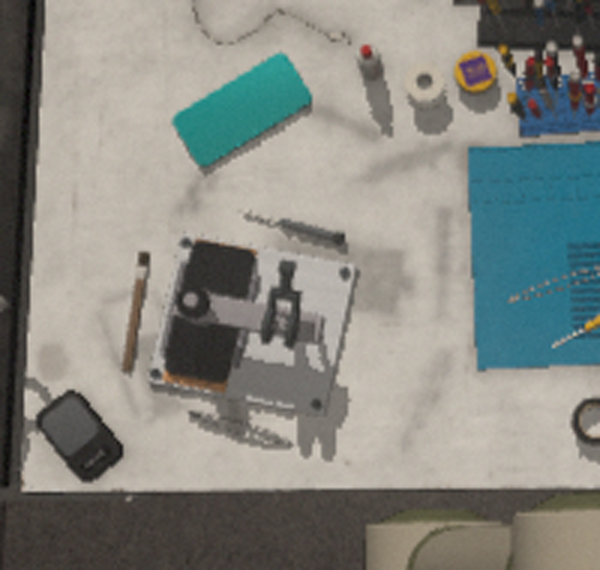

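View pics/sb.png

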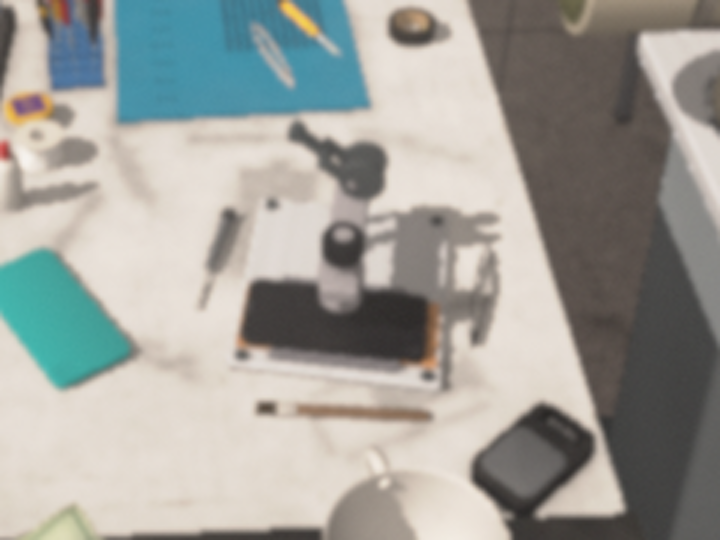

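The top view shows the press at px (175,218). The black phone lies on its left (+y) side, the knob is at (154,210), and the lever barrel at (186,200) leans away (+x). Candidates for the phone are the black one in the nest at (160,214) and a turquoise one at (170,146). The black one in the nest is the one meant, and the crops confirm it.

```bash
python3 - <<'E'
from h import *
T=capture("top");S=capture("side")
tc=lambda u,v:(u/3+90,v/3+110); sc=lambda u,v:(u/3+180,v/3+200)
scr=[at_z(T,tc(*k),12) for k in[(187,243),(347,272),(317,404),(155,375)]]
print(np.round(scr,1),np.mean(scr,0))
scr2=[at_z(S,sc(*k),12) for k in[(242,355),(272,204),(437,220),(428,375)]]
print(np.round(scr2,1),np.mean(scr2,0))
for s in(scr,scr2):
    v=s[0]+s[1]-s[2]-s[3]; print(np.arctan2(v[1],v[0]))
v=scr[0]+scr[1]-scr[3]-scr[2];w=scr[0]+scr[3]-scr[1]-scr[2]
print("x dir",np.arctan2(v[1],v[0]),"y dir",np.arctan2(-w[0],w[1]))
v=scr2[0]+scr2[1]-scr2[3]-scr2[2];w=scr2[0]+scr2[3]-scr2[1]-scr2[2]
print("x dir",np.arctan2(v[1],v[0]),"y dir",np.arctan2(-w[0],w[1]))
print("knobtop",tri(T,tc(192,298),S,sc(344,231)))
print("barrel",tri(T,tc(287,268),S,sc(297,131)))
print(at_z(T,tc(287,268),126.5),at_z(S,sc(297,131),126.5))
print("pivot disc",tri(T,tc(282,316),S,sc(360,170)))
E
```

```text
[[615.  302.   12. ]
 [578.8 114.3  12. ]
 [425.8 146.8  12. ]
 [460.6 333.7  12. ]] [520.05227771 224.23056458  12.        ]
[[616.8 307.2  12. ]
 [579.6 120.7  12. ]
 [427.2 150.6  12. ]
 [464.  336.6  12. ]] [521.93018485 228.78360825  12.        ]
-0.20612662207427493
-0.1917477295027198
x dir -0.206126622074275 y dir -0.18725486417486795
x dir -0.19174772950271982 y dir -0.19611270515929818
knobtop (array([531.54238189, 271.45793139, 115.82018207]), np.float64(1.593695693401356))
barrel (array([561.16722446, 165.21735282, 136.06168151]), np.float64(0.9052157132284384))
[562.52517158 166.76701097 126.5       ] [560.51023311 153.33990467 126.5       ]
pivot disc (array([510.09089104, 176.20092549,  99.86859955]), np.float64(8.252941385711903))
```

Press origin is about (521, 227) with yaw -0.195, so the knob is near (530, 271) and the barrel near (566, 161). I'll set out above the knob, turning the wrist back to leave room for the clockwise turn.

Request:
drive_tool(
  commands="0.18 0.37 0 0 0 0.155 100;0.18 0.37 0 0 0 0.155 100;0.18 0.37 0 0 0 0.155 100;0.18 0.37 0 0 0 0.155 100;0.18 0.37 0 0 0 0.155 100;0.18 0.37 0 0 0 0.155 100;0.18 0.37 0 0 0 0.155 100;0.18 0.37 0 0 0 0.155 100;0.18 0.37 0 0 0 0.155 100;0.18 0.37 0 0 0 0.155 100;0.18 0.37 0 0 0 0.155 100;0.18 0.37 0 0 0 0.155 100;0.18 0.37 0 0 0 0.155 100;0.18 0.37 0 0 0 0.155 100;0.18 0.37 0 0 0 0.155 100;0.18 0.37 0 0 0 0.155 100;0.18 0.37 0 0 0 0.155 100;0.18 0.37 0 0 0 0.155 100;0.18 0.37 0 0 0 0.155 100;0.18 0.37 0 0 0 0.155 100",
  force=60,
)

```text
time_s: 2.57
eef_pos: [483.0, 231.8, 248.2]
ee_rot: [0.0, 0.23, 0.973, -0.0]
force: [1.2, -0.9, 0.4]
grip_width: 1.001
grip_force: 0.0
```

Request:
drive_tool(
  commands="0.12 0.10 -0.15 0 0 0.12 100;0.12 0.10 -0.15 0 0 0.12 100;0.12 0.10 -0.15 0 0 0.12 100;0.11 0.09 -0.15 0 0 0.12 100;0 0 0 0 0 0 60",
)

```text
time_s: 2.98
eef_pos: [529.6, 269.2, 184.9]
ee_rot: [-0.002, 0.045, 0.999, -0.001]
force: [0.4, -0.6, -0.6]
grip_width: 0.886
grip_force: 0.0
```

```bash
python3 - <<'E'
from h import *
T=capture("top");S=capture("side");s=sense()
print(s["joints"],s["eef_pos"],s["grip_width"])
try: print(tips_ahead(1.0),tips_ahead(.4))
except Exception as e: print(tips_ahead if not callable(tips_ahead) else tips_ahead())
for p,X in((S,(529.7,270.6,118)),(S,(510.3,172.5,97)),(S,(567,161.3,126.5)),(T,(529.7,270.6,118))): print(proj(p,X))
cv2.imwrite("pics/s1.png",np.hstack([cv2.resize(S["pixels"][180:340,220:380],None,fx=3,fy=3,interpolation=2)]))
E
```

```text
[ 2.72063529e-01  5.12500011e-01  1.36557597e+00 -9.04838267e-05
  1.26465714e+00 -1.20229986e+00] [529.37645107 268.40566793 188.10706524] 0.7201930198401351
17.0
[np.float64(295.08852668697705), np.float64(276.0128443155307)]
[np.float64(298.1941099753377), np.float64(256.2525120784369)]
[np.float64(276.78337120338585), np.float64(245.65427533820846)]
[np.float64(154.04222878728802), np.float64(210.01726545737247)]
```

View pics/s1.png

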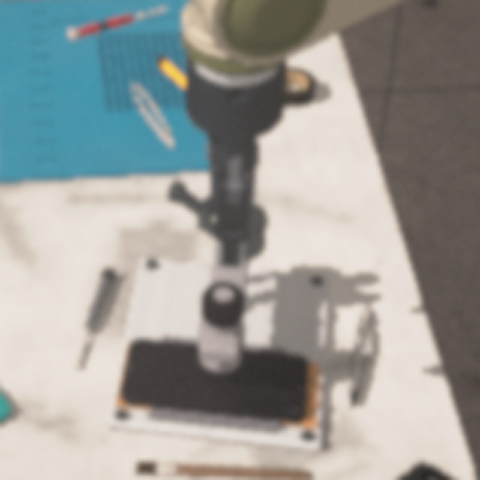

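The picture shows the knob top at (294,277), against (295,276) predicted, and the barrel at (279,243). The estimate holds, so I'll go down and grip the knob.

Request:
drive_tool(
  commands="0.01 0.02 -0.2 0 0 0 60;0 0 -0.2 0 0 0 60;0 0 -0.2 0 0 0 60;0 0 -0.18 0 0 0 60;0 0 0 0 0 0 60",
  force=80,
)

```text
time_s: 3.5
eef_pos: [529.2, 269.6, 108.5]
ee_rot: [-0.002, 0.048, 0.999, -0.001]
force: [-0.8, -1.0, 0.3]
grip_width: 0.6
grip_force: 0.0
```

Request:
drive_tool(
  commands="0 0 0 0 0 0 20;0 0 0 0 0 0 20;0 0 0 0 0 0 20;0 0 0 0 0 0 20;0 0 0 0 0 0 20;0 0 0 0 0 0 20",
)

```text
time_s: 4.0
eef_pos: [530.8, 273.4, 112.9]
ee_rot: [0.002, 0.047, 0.999, 0.003]
force: [-1.3, 16.4, -1.3]
grip_width: 0.369
grip_force: 79.4
```

Request:
drive_tool(
  commands="0.01 0.03 0 0 0 0 20;0 0 0 0 0 0 20;0 0 0 0 0 0 20",
)

```text
time_s: 4.25
eef_pos: [531.0, 273.9, 112.7]
ee_rot: [-0.0, 0.047, 0.999, 0.0]
force: [-6.6, 1.3, 3.6]
grip_width: 0.368
grip_force: 80.3
```

```bash
python3 - <<'E'
from h import *
T=capture("top");S=capture("side");s=sense()
print({k:np.round(s[k],3) for k in("joints","eef_pos","force","wrist_torque","grip_width","grip_force")})
cv2.imwrite("pics/s2.png",cv2.resize(S["pixels"][210:330,230:370],None,fx=4,fy=4,interpolation=2))
E
```

```text
{'joints': array([ 2.800e-01,  6.000e-01,  1.434e+00,  1.000e-03,  1.107e+00,
       -1.196e+00]), 'eef_pos': array([531.058, 273.894, 112.74 ]), 'force': array([-6.979,  2.417,  3.673]), 'wrist_torque': array([-0.127,  1.1  ,  0.059]), 'grip_width': np.float64(0.368), 'grip_force': np.float64(80.241)}
```

View pics/s2.png

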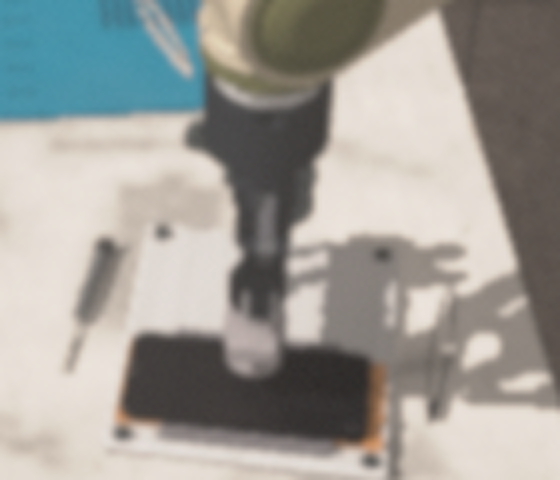

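The knob is gripped and the lever is still open. Next, turn it clockwise about 1.9 rad to mid-range.

Request:
drive_tool(
  commands="-0.01 0 0 0 0 -0.15 20;0 0 0 0 0 -0.15 20;0 0 0 0 0 -0.15 20;0 0 0 0 0 -0.15 20;0 0 0 0 0 -0.15 20;0 0 0 0 0 -0.15 20;0 0 0 0 0 -0.15 20;0 0 0 0 0 -0.15 20;0 0 0 0 0 -0.15 20;0 0 0 0 0 -0.15 20;0 0 0 0 0 -0.15 20;0 0 0 0 0 -0.15 20;0 0 0 0 0 -0.15 20;0 0 0 0 0 -0.15 20;0 0 0 0 0 -0.15 20;0 0 0 0 0 -0.15 20;0 0 0 0 0 0 20",
)

```text
time_s: 5.77
eef_pos: [532.2, 275.1, 112.9]
ee_rot: [-0.0, 0.838, 0.546, 0.004]
force: [7.0, 8.4, -3.1]
grip_width: 0.368
grip_force: 79.6
```

```bash
cat > st.py <<'E'
from h import *
s=sense()
print({k:np.round(s[k],3).tolist() for k in("time_s","joints","eef_pos","force","wrist_torque","grip_width","grip_force")})
E
python3 st.py
```

```text
{'time_s': 5.767, 'joints': [0.281, 0.599, 1.434, 0.003, 1.101, 0.695], 'eef_pos': [532.153, 275.078, 112.926], 'force': [6.981, 8.45, -3.139], 'wrist_torque': [1.589, -0.548, -0.362], 'grip_width': 0.368, 'grip_force': 79.612}
```

Now I'll feel for the glass by pressing the knob down in small steps. It sinks with the strap, and a rise of about 9.5 N/mm marks the touch.

Request:
drive_tool(
  commands="0.01 0.01 -0.01 0 0 0 20;0 0 -0.01 0 0 0 20;0 0 0 0 0 0 20;0 0 0 0 0 0 20",
)

```text
time_s: 6.1
eef_pos: [532.4, 275.3, 111.1]
ee_rot: [-0.0, 0.836, 0.548, 0.002]
force: [-0.9, 3.6, 6.2]
grip_width: 0.367
grip_force: 80.7
```

Request:
drive_tool(
  commands="0 0 -0.01 0 0 0 20;0 0 -0.01 0 0 0 20;0 0 0 0 0 0 20;0 0 0 0 0 0 20",
)

```text
time_s: 6.43
eef_pos: [532.4, 275.2, 108.4]
ee_rot: [-0.0, 0.836, 0.549, 0.002]
force: [0.8, 5.8, 5.6]
grip_width: 0.369
grip_force: 80.6
```

Request:
drive_tool(
  commands="0 0 -0.01 0 0 0 20;0 0 -0.01 0 0 0 20;0 0 0 0 0 0 20;0 0 0 0 0 0 20",
)

```text
time_s: 6.77
eef_pos: [532.4, 275.2, 105.9]
ee_rot: [-0.0, 0.836, 0.549, 0.002]
force: [1.3, 5.5, 5.0]
grip_width: 0.367
grip_force: 80.5
```

Request:
drive_tool(
  commands="0 0 -0.01 0 0 0 20;0 0 -0.01 0 0 0 20;0 0 0 0 0 0 20;0 0 0 0 0 0 20",
)

```text
time_s: 7.1
eef_pos: [532.4, 275.2, 104.0]
ee_rot: [-0.0, 0.836, 0.549, 0.002]
force: [1.5, 4.6, 4.4]
grip_width: 0.363
grip_force: 80.6
```

Request:
drive_tool(
  commands="0 0 -0.01 0 0 0 20;0 0 0 0 0 0 20;0 0 0 0 0 0 20",
)

```text
time_s: 7.35
eef_pos: [532.4, 275.2, 103.1]
ee_rot: [-0.0, 0.836, 0.549, 0.002]
force: [0.6, 5.0, 4.4]
grip_width: 0.369
grip_force: 80.6
```

Request:
drive_tool(
  commands="0 0 -0.01 0 0 0 20;0 0 0 0 0 0 20;0 0 0 0 0 0 20",
)

```text
time_s: 7.6
eef_pos: [532.4, 275.2, 102.2]
ee_rot: [-0.0, 0.836, 0.549, 0.002]
force: [-0.4, 4.8, 5.3]
grip_width: 0.366
grip_force: 80.7
```

Request:
drive_tool(
  commands="0 0 -0.01 0 0 0 20;0 0 0 0 0 0 20;0 0 0 0 0 0 20",
)

```text
time_s: 7.85
eef_pos: [532.4, 275.2, 101.4]
ee_rot: [-0.0, 0.836, 0.549, 0.002]
force: [0.0, 5.4, 7.4]
grip_width: 0.368
grip_force: 80.8
```

Request:
drive_tool(
  commands="0 0 -0.01 0 0 0 20;0 0 0 0 0 0 20;0 0 0 0 0 0 20",
)

```text
time_s: 8.1
eef_pos: [532.4, 275.3, 100.9]
ee_rot: [0.0, 0.836, 0.549, 0.002]
force: [-2.1, 4.6, 10.9]
grip_width: 0.367
grip_force: 81.2
```

```bash
python3 - <<'E'
from h import *
S=capture("side")
cv2.imwrite("pics/s3.png",cv2.resize(S["pixels"][210:330,230:370],None,fx=4,fy=4,interpolation=2))
E
```

```text
(no output)
```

View pics/s3.png

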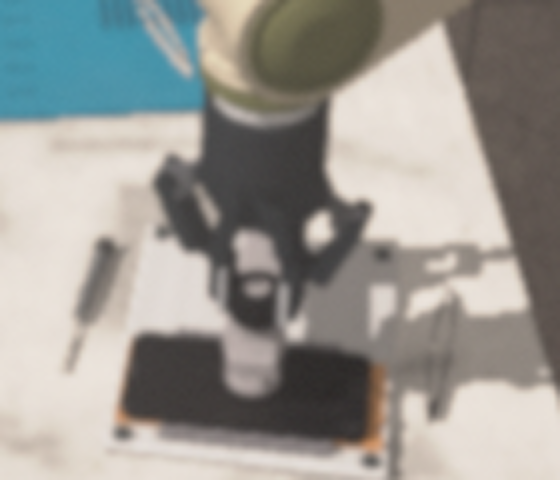

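Request:
drive_tool(
  commands="0 0 -0.01 0 0 0 20;0 0 0 0 0 0 20;0 0 0 0 0 0 20",
)

```text
time_s: 8.4
eef_pos: [532.5, 275.3, 100.5]
ee_rot: [0.0, 0.836, 0.549, 0.002]
force: [-3.3, 3.2, 15.5]
grip_width: 0.362
grip_force: 81.7
```

Request:
drive_tool(
  commands="0 0 -0.01 0 0 0 20;0 0 0 0 0 0 20;0 0 0 0 0 0 20",
)

```text
time_s: 8.65
eef_pos: [532.5, 275.3, 100.0]
ee_rot: [0.0, 0.836, 0.549, 0.002]
force: [-6.1, 3.0, 19.6]
grip_width: 0.371
grip_force: 82.3
```

Request:
drive_tool(
  commands="0 0 0.03 0 0 0 20;0 0 0.03 0 0 0 20;0 0 0.03 0 0 0 20;0 0 0.03 0 0 0 20;0 0 0.01 0 0 0 20;0 0 0 0 0 0 20;0 0 0 0 0 0 20",
)

```text
time_s: 9.23
eef_pos: [532.2, 275.1, 109.2]
ee_rot: [-0.0, 0.836, 0.549, 0.001]
force: [6.7, 8.0, -8.2]
grip_width: 0.366
grip_force: 83.7
```

Request:
drive_tool(
  commands="0 0 0.01 0 0 0 20;0 0 0 0 0 0 20;0 0 0 0 0 0 20",
)

```text
time_s: 9.48
eef_pos: [532.2, 275.1, 110.0]
ee_rot: [-0.0, 0.836, 0.549, 0.001]
force: [7.2, 7.8, -9.9]
grip_width: 0.367
grip_force: 83.6
```

Request:
drive_tool(
  commands="0 0 0.01 0 0 0 20;0 0 0 0 0 0 20;0 0 0 0 0 0 20",
)

```text
time_s: 9.73
eef_pos: [532.2, 275.1, 111.0]
ee_rot: [-0.0, 0.836, 0.549, 0.001]
force: [6.9, 7.8, -9.7]
grip_width: 0.367
grip_force: 83.6
```

Request:
drive_tool(
  commands="0 0 0.01 0 0 0 20;0 0 0 0 0 0 20;0 0 0 0 0 0 20",
)

```text
time_s: 9.98
eef_pos: [532.2, 275.1, 111.9]
ee_rot: [-0.0, 0.836, 0.549, 0.001]
force: [7.2, 7.8, -11.1]
grip_width: 0.367
grip_force: 83.6
```

Request:
drive_tool(
  commands="0 0 0.01 0 0 0 20;0 0 0 0 0 0 20;0 0 0 0 0 0 20",
)

```text
time_s: 10.23
eef_pos: [532.2, 275.1, 112.9]
ee_rot: [-0.0, 0.836, 0.549, 0.001]
force: [7.9, 7.8, -9.9]
grip_width: 0.369
grip_force: 83.6
```

Request:
drive_tool(
  commands="0 0 0.01 0 0 0 20;0 0 0 0 0 0 20;0 0 0 0 0 0 20",
)

```text
time_s: 10.48
eef_pos: [532.2, 275.1, 113.9]
ee_rot: [-0.0, 0.836, 0.549, 0.001]
force: [7.5, 8.4, -11.8]
grip_width: 0.365
grip_force: 83.5
```

Request:
drive_tool(
  commands="0 0 0.01 0 0 0 20;0 0 0 0 0 0 20;0 0 0 0 0 0 20",
)

```text
time_s: 10.73
eef_pos: [532.2, 275.1, 114.8]
ee_rot: [-0.0, 0.836, 0.549, 0.001]
force: [7.5, 8.4, -11.3]
grip_width: 0.365
grip_force: 83.5
```

Request:
drive_tool(
  commands="0 0 0.01 0 0 0 20;0 0 0 0 0 0 20;0 0 0 0 0 0 20",
)

```text
time_s: 10.98
eef_pos: [532.2, 275.1, 115.1]
ee_rot: [-0.0, 0.836, 0.549, 0.001]
force: [10.3, 8.6, -16.9]
grip_width: 0.364
grip_force: 83.1
```

Request:
drive_tool(
  commands="0 0 0.01 0 0 0 20;0 0 0 0 0 0 20;0 0 0 0 0 0 20",
)

```text
time_s: 11.23
eef_pos: [532.1, 275.0, 115.4]
ee_rot: [-0.0, 0.836, 0.549, 0.001]
force: [12.1, 9.2, -22.8]
grip_width: 0.368
grip_force: 82.3
```

```bash
python3 - <<'E'
from h import *
T=capture("top");S=capture("side")
a=cv2.resize(T["pixels"][170:270,110:250],(560,400),interpolation=2)
b=cv2.resize(S["pixels"][210:330,230:370],None,fx=4,fy=4,interpolation=2)
cv2.imwrite("pics/s4.png",cv2.resize(np.vstack([b]),None,fx=1,fy=1))
E
```

```text
(no output)
```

View pics/s4.png

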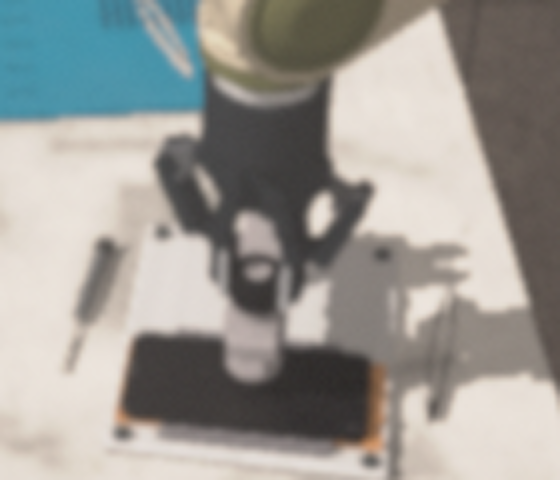

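The stop (h=0) shows at z≈114.9 and the touch came at z≈101.6, so h_touch≈13.2. Another (13.2−8.7)/3.5≈1.29 rad clockwise is needed. I'll turn it, then feel again.

Request:
drive_tool(
  commands="0.01 0.01 -0.01 0 0 -0.15 20;0 0 0 0 0 -0.15 20;0 0 0 0 0 -0.15 20;0 0 0 0 0 -0.15 20;0 0 0 0 0 -0.15 20;0 0 0 0 0 -0.15 20;0 0 0 0 0 -0.15 20;0 0 0 0 0 -0.15 20;0 0 0 0 0 -0.15 20;0 0 0 0 0 -0.15 20;0 0 0 0 0 -0.15 20;0 0 0 0 0 0 20",
)

```text
time_s: 12.33
eef_pos: [533.2, 274.2, 115.0]
ee_rot: [0.001, 0.998, -0.07, 0.0]
force: [7.6, -2.4, -15.2]
grip_width: 0.369
grip_force: 83.2
```

```bash
python3 st.py
```

```text
{'time_s': 12.333, 'joints': [0.281, 0.602, 1.424, -0.002, 1.116, 1.993], 'eef_pos': [533.228, 274.239, 114.999], 'force': [7.604, -2.439, -15.22], 'wrist_torque': [0.141, -1.28, -0.383], 'grip_width': 0.369, 'grip_force': 83.233}
```

Request:
drive_tool(
  commands="0 0 -0.03 0 0 0 20;0 0 -0.03 0 0 0 20;0 0 -0.03 0 0 0 20;0 0 0 0 0 0 20;0 0 0 0 0 0 20",
)

```text
time_s: 12.75
eef_pos: [533.4, 274.3, 108.2]
ee_rot: [0.001, 0.998, -0.067, 0.001]
force: [0.7, -5.7, 0.5]
grip_width: 0.367
grip_force: 84.8
```

Request:
drive_tool(
  commands="0 0 -0.01 0 0 0 20;0 0 0 0 0 0 20;0 0 0 0 0 0 20",
)

```text
time_s: 13.0
eef_pos: [533.4, 274.3, 107.5]
ee_rot: [0.001, 0.998, -0.067, 0.001]
force: [0.1, -6.2, 3.1]
grip_width: 0.365
grip_force: 85.3
```

Request:
drive_tool(
  commands="0 0 -0.01 0 0 0 20;0 0 0 0 0 0 20;0 0 0 0 0 0 20",
)

```text
time_s: 13.25
eef_pos: [533.4, 274.3, 106.5]
ee_rot: [0.001, 0.998, -0.067, 0.001]
force: [-0.5, -5.0, 3.1]
grip_width: 0.365
grip_force: 85.4
```

Request:
drive_tool(
  commands="0 0 -0.01 0 0 0 20;0 0 0 0 0 0 20;0 0 0 0 0 0 20",
)

```text
time_s: 13.5
eef_pos: [533.4, 274.3, 105.7]
ee_rot: [0.001, 0.998, -0.067, 0.001]
force: [-1.1, -6.0, 5.4]
grip_width: 0.371
grip_force: 85.5
```

Request:
drive_tool(
  commands="0 0 -0.01 0 0 0 20;0 0 0 0 0 0 20;0 0 0 0 0 0 20",
)

```text
time_s: 13.75
eef_pos: [533.5, 274.3, 105.2]
ee_rot: [0.001, 0.998, -0.067, 0.001]
force: [-2.8, -5.9, 8.9]
grip_width: 0.365
grip_force: 85.9
```

Request:
drive_tool(
  commands="0 0 -0.01 0 0 0 20;0 0 0 0 0 0 20;0 0 0 0 0 0 20",
)

```text
time_s: 14.0
eef_pos: [533.5, 274.3, 104.8]
ee_rot: [0.001, 0.998, -0.067, 0.001]
force: [-3.3, -6.8, 12.4]
grip_width: 0.368
grip_force: 86.4
```

It touches at z≈106.0, which is h≈8.9 against the 8.7 wanted. That is well inside tolerance. I'll lift the strap back to open, release the knob and rise.

Request:
drive_tool(
  commands="0 0 0.03 0 0 0 20;0 0 0.03 0 0 0 20;0 0 0.03 0 0 0 20;0 0 0.03 0 0 0 20;0 0 0.01 0 0 0 20;0 0 0 0 0 0 20;0 0 0 0 0 0 20",
)

```text
time_s: 14.58
eef_pos: [533.3, 274.3, 114.8]
ee_rot: [0.001, 0.998, -0.067, 0.0]
force: [5.3, -2.8, -8.8]
grip_width: 0.367
grip_force: 83.5
```

Request:
drive_tool(
  commands="0 0 -0.01 0 0 0 60;0 0 0 0 0 0 60;0 0 0 0 0 0 60;0 0 0 0 0 0 60;0 0 0 0 0 0 60",
)

```text
time_s: 15.0
eef_pos: [532.7, 275.6, 114.7]
ee_rot: [-0.0, 0.998, -0.067, 0.0]
force: [0.2, -0.6, -0.6]
grip_width: 0.6
grip_force: 0.0
```

Request:
drive_tool(
  commands="0 0 0.1 0 0 0 60;0 0 0.3 0 0 0 60;0 0 0.3 0 0 0 60;0 0 0.3 0 0 0 60;0 0 0 0 0 0 60",
)

```text
time_s: 15.42
eef_pos: [534.5, 276.2, 221.6]
ee_rot: [-0.002, 0.998, -0.066, 0.005]
force: [1.2, 0.6, 0.5]
grip_width: 0.6
grip_force: 0.0
```

```bash
python3 st.py
```

```text
{'time_s': 15.417, 'joints': [0.282, 0.496, 1.301, -0.0, 1.333, 1.986], 'eef_pos': [534.485, 276.202, 221.588], 'force': [1.226, 0.554, 0.514], 'wrist_torque': [-0.014, -0.007, 0.037], 'grip_width': 0.6, 'grip_force': 0.0}
```

Request:
drive_tool(
  commands="0.087 -0.278 -0.05 0 0 -0.078 60;0.087 -0.278 -0.05 0 0 0 60;0.087 -0.278 -0.05 0 0 0 60;0.087 -0.278 -0.05 0 0 0 60;0 0 0 0 0 0 60;0 0 0 0 0 0 60",
)

```text
time_s: 15.92
eef_pos: [567.6, 163.3, 194.5]
ee_rot: [-0.0, 0.995, -0.098, -0.0]
force: [-0.5, -0.0, -0.1]
grip_width: 0.603
grip_force: 0.0
```

```bash
python3 st.py; python3 - <<'E'
from h import *
T=capture("top");S=capture("side")
print("pred barrel",proj(S,(567,161.3,126.5)),proj(S,(569.3,164.8,126.5)), "crop=4*(u-230,v-190)")
cv2.imwrite("pics/s5.png",cv2.resize(S["pixels"][190:310,230:370],None,fx=4,fy=4,interpolation=2))
E
```

```text
{'time_s': 15.917, 'joints': [0.082, 0.5, 1.368, 0.0, 1.274, 1.85], 'eef_pos': [567.632, 163.342, 194.464], 'force': [-0.46, -0.022, -0.058], 'wrist_torque': [0.006, 0.024, 0.022], 'grip_width': 0.603, 'grip_force': 0.0}
pred barrel [np.float64(276.78337120338585), np.float64(245.65427533820846)] [np.float64(276.0109707077873), np.float64(246.52804302211095)] crop=4*(u-230,v-190)
```

View pics/s5.png

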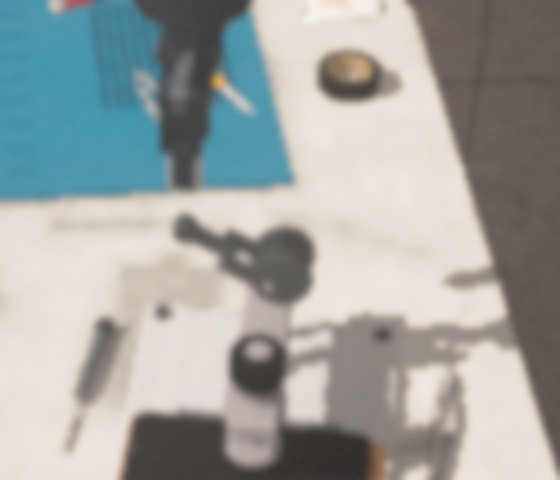

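The barrel shows at px (276.3,246.5), exactly as predicted, and the lever is open at its stop. I'll descend and pinch it.

Request:
drive_tool(
  commands="0.015 0.015 -0.2 0 0 0 60;0 0 -0.2 0 0 0 60;0 0 -0.2 0 0 0 60;0 0 -0.1 0 0 0 60;0 0 0 0 0 0 60;0 0 0 0 0 0 60",
  force=45,
)

```text
time_s: 16.52
eef_pos: [569.0, 166.5, 124.9]
ee_rot: [-0.0, 0.995, -0.097, 0.0]
force: [-0.3, 0.1, -0.0]
grip_width: 0.6
grip_force: 0.0
```

Request:
drive_tool(
  commands="0 0 0 0 0 0 0;0 0 0 0 0 0 0;0 0 0 0 0 0 0;0 0 0 0 0 0 0;0 0 0 0 0 0 0;0 0 0 0 0 0 0;0 0 0 0 0 0 0",
)

```text
time_s: 17.1
eef_pos: [569.3, 165.0, 125.5]
ee_rot: [0.001, 0.995, -0.097, 0.001]
force: [-3.2, -5.1, 5.3]
grip_width: 0.177
grip_force: 44.1
```

```bash
python3 st.py; python3 - <<'E'
import numpy as np
a0=np.pi/2-1.1; a=0.195
P=lambda t:65*np.array([np.cos(a0+t),np.sin(a0+t)])
ts=[0,.3,.6,.9,1.1,1.3,1.5,1.7,1.9,2.1,2.3,2.4]
for t,u in zip(ts[1:],ts):
    d=P(t)-P(u); print(t,np.round([d[0]*np.cos(a)/100,-d[0]*np.sin(a)/100,d[1]/100],3))
E
```

```text
{'time_s': 17.1, 'joints': [0.085, 0.575, 1.439, -0.002, 1.126, 1.852], 'eef_pos': [569.273, 165.017, 125.55], 'force': [-3.202, -5.112, 5.31], 'wrist_torque': [-0.805, 0.368, -0.056], 'grip_width': 0.177, 'grip_force': 44.127}
0.3 [-0.111  0.022  0.158]
0.6 [-0.152  0.03   0.118]
0.9 [-0.179  0.035  0.067]
1.1 [-0.127  0.025  0.013]
1.3 [-0.127  0.025 -0.013]
1.5 [-0.122  0.024 -0.038]
1.7 [-0.112  0.022 -0.062]
1.9 [-0.097  0.019 -0.084]
2.1 [-0.079  0.016 -0.102]
2.3 [-0.058  0.011 -0.116]
2.4 [-0.02   0.004 -0.062]
```

Request:
drive_tool(
  commands="-0.05 0.01 0.08 0 0 0 0;-0.061 0.012 0.078 0 0 0 0;-0.073 0.014 0.062 0 0 0 0;-0.079 0.016 0.056 0 0 0 0;-0.087 0.017 0.037 0 0 0 0;-0.092 0.018 0.03 0 0 0 0;0 0 0 0 0 0 0;0 0 0 0 0 0 0",
)

```text
time_s: 17.77
eef_pos: [524.8, 173.8, 159.5]
ee_rot: [0.001, 0.995, -0.097, 0.001]
force: [0.2, -5.8, 1.2]
grip_width: 0.173
grip_force: 44.7
```

Request:
drive_tool(
  commands="-0.063 0.012 0.008 0 0 0 0;-0.064 0.013 0.005 0 0 0 0;0 0 0 0 0 0 0;0 0 0 0 0 0 0",
)

```text
time_s: 18.1
eef_pos: [512.8, 176.2, 161.1]
ee_rot: [0.001, 0.995, -0.097, 0.002]
force: [1.4, -6.2, 2.1]
grip_width: 0.174
grip_force: 44.0
```

Request:
drive_tool(
  commands="-0.064 0.013 -0.004 0 0 0 0;-0.063 0.012 -0.009 0 0 0 0;0 0 0 0 0 0 0;0 0 0 0 0 0 0",
)

```text
time_s: 18.43
eef_pos: [500.6, 178.7, 160.3]
ee_rot: [0.001, 0.995, -0.097, 0.003]
force: [3.4, -5.7, 4.1]
grip_width: 0.172
grip_force: 43.8
```

The touch comes at t≈0.9. The force rises about 1.2 N at upright and about 3 N at 1.3, as described. I'll carry on over to the stop.

Request:
drive_tool(
  commands="-0.062 0.012 -0.016 0 0 0 0;-0.06 0.012 -0.022 0 0 0 0;-0.057 0.011 -0.029 0 0 0 0;-0.055 0.011 -0.033 0 0 0 0;0 0 0 0 0 0 0;0 0 0 0 0 0 0",
)

```text
time_s: 18.93
eef_pos: [477.1, 183.5, 151.0]
ee_rot: [0.0, 0.995, -0.097, 0.003]
force: [-0.1, -5.3, 12.8]
grip_width: 0.175
grip_force: 43.8
```

Request:
drive_tool(
  commands="-0.05 0.01 -0.04 0 0 0 0;-0.047 0.009 -0.044 0 0 0 0;-0.042 0.008 -0.049 0 0 0 0;-0.037 0.008 -0.053 0 0 0 0;0 0 0 0 0 0 0",
)

```text
time_s: 19.35
eef_pos: [458.5, 187.2, 131.4]
ee_rot: [0.0, 0.995, -0.097, 0.001]
force: [-3.4, -6.4, 9.8]
grip_width: 0.174
grip_force: 56.2
```

Request:
drive_tool(
  commands="-0.031 0.006 -0.057 0 0 0 0;-0.027 0.005 -0.059 0 0 0 0;-0.02 0.004 -0.062 0 0 0 0;0 0 0 0 0 0 0;0 0 0 0 0 0 0",
)

```text
time_s: 19.77
eef_pos: [451.1, 188.6, 113.2]
ee_rot: [0.0, 0.995, -0.097, 0.001]
force: [0.0, -5.8, 4.4]
grip_width: 0.174
grip_force: 64.1
```

Request:
drive_tool(
  commands="0 0 -0.02 0 0 0 0;0 0 -0.01 0 0 0 0;0 0 0 0 0 0 0;0 0 0 0 0 0 0",
)

```text
time_s: 20.1
eef_pos: [450.3, 188.8, 110.3]
ee_rot: [0.0, 0.995, -0.097, 0.0]
force: [-5.7, -4.8, 7.6]
grip_width: 0.172
grip_force: 65.3
```

Request:
drive_tool(
  commands="0 0 -0.02 0 0 0 0;0 0 0 0 0 0 0;0 0 0 0 0 0 0",
)

```text
time_s: 20.35
eef_pos: [450.5, 188.6, 108.1]
ee_rot: [0.001, 0.995, -0.097, 0.0]
force: [-4.0, -6.9, 6.0]
grip_width: 0.178
grip_force: 67.1
```

```bash
python3 st.py; python3 - <<'E'
from h import *
S=capture("side")
cv2.imwrite("pics/s6.png",cv2.resize(S["pixels"][190:330,230:390],None,fx=4,fy=4,interpolation=2))
E
```

```text
{'time_s': 20.35, 'joints': [0.157, 0.399, 1.781, -0.001, 0.962, 1.923], 'eef_pos': [450.512, 188.557, 108.134], 'force': [-4.03, -6.894, 5.955], 'wrist_torque': [-0.996, 0.187, -0.241], 'grip_width': 0.178, 'grip_force': 67.071}
```

View pics/s6.png

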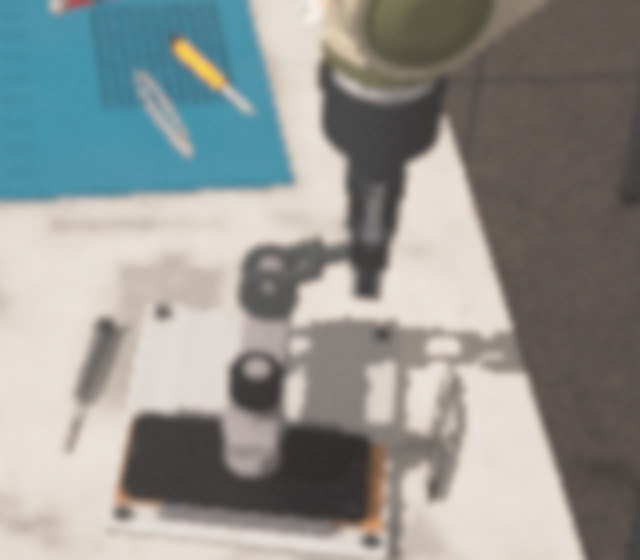

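The lever is over on the −x side, nearly level, and the pads are now just sliding on the barrel, so it stands at its stop. Release and rise.

Request:
drive_tool(
  commands="0 0 0 0 0 0 60;0 0 0 0 0 0 60;0 0 0 0 0 0 60;0 0 0 0 0 0 60;0 0 0 0 0 0 60;0 0 0 0 0 0 60",
)

```text
time_s: 20.9
eef_pos: [450.5, 189.2, 107.2]
ee_rot: [-0.0, 0.995, -0.097, -0.0]
force: [-0.0, 0.4, -0.0]
grip_width: 0.604
grip_force: 0.0
```

Request:
drive_tool(
  commands="0 0 0.1 0 0 0 60;0 0 0.3 0 0 0 60;0 0 0.3 0 0 0 60;0 0 0.3 0 0 0 60;0 0 0.2 0 0 0 60;0 0 0 0 0 0 60;0 0 0 0 0 0 60",
)

```text
time_s: 21.48
eef_pos: [450.7, 189.2, 228.4]
ee_rot: [-0.0, 0.995, -0.097, 0.001]
force: [0.4, -0.3, -0.0]
grip_width: 0.602
grip_force: 0.0
```

```bash
python3 st.py; python3 - <<'E'
from h import *
S=capture("side")
# barrel expected at t=2.4 vs 2.2 in the crop
c,s=np.cos(.195),np.sin(.195)
for t in(2.2,2.3,2.4):
    a=np.pi/2-1.1+t; r=65*np.cos(a); print(t,[4*(q-o) for q,o in zip(proj(S,(512.5+r*c,176-r*s,97+65*np.sin(a))),(230,190))])
cv2.imwrite("pics/s7.png",cv2.resize(S["pixels"][190:330,230:390],None,fx=4,fy=4,interpolation=2))
E
```

```text
{'time_s': 21.483, 'joints': [0.157, 0.249, 1.636, 0.0, 1.254, 1.923], 'eef_pos': [450.733, 189.197, 228.372], 'force': [0.376, -0.297, -0.01], 'wrist_torque': [0.031, 0.014, 0.034], 'grip_width': 0.602, 'grip_force': 0.0}
2.2 [np.float64(360.6299751400793), np.float64(242.44911086580942)]
2.3 [np.float64(364.12114137908975), np.float64(249.82435704472118)]
2.4 [np.float64(366.64269607762594), np.float64(257.35381091286297)]
```

View pics/s7.png

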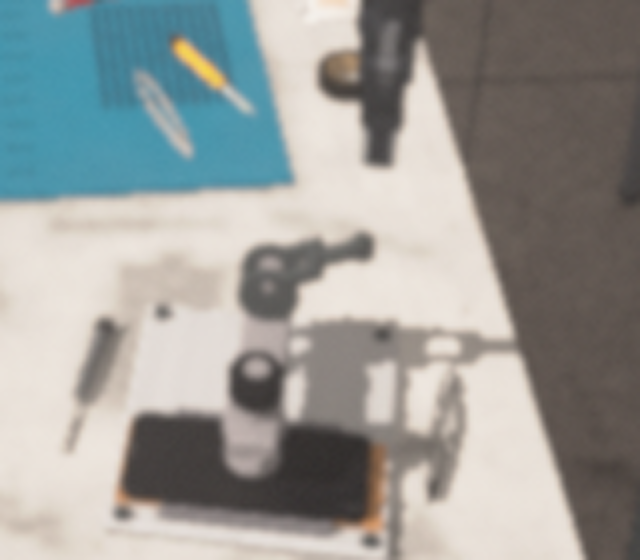

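The barrel shows at crop (360,246), which reads t≈2.25 rather than the 2.4 I'd expect at (367,257). That is too close to the 2.3 limit, so I'll press it down from above with shut fingers, feeling for the stop.

Request:
drive_tool(
  commands="0.02 0 -0.2 0 0 0 0;0 0 -0.2 0 0 0 0;0 0 -0.2 0 0 0 0;0 0 -0.1 0 0 0 0;0 0 0 0 0 0 0;0 0 0 0 0 0 0;0 0 0 0 0 0 0",
)

```text
time_s: 22.12
eef_pos: [453.0, 189.2, 158.0]
ee_rot: [-0.0, 0.995, -0.097, 0.001]
force: [-0.2, -0.3, 1.3]
grip_width: 0.001
grip_force: 0.0
```

Request:
drive_tool(
  commands="0 0 -0.03 0 0 0 0;0 0 -0.03 0 0 0 0;0 0 0 0 0 0 0;0 0 0 0 0 0 0",
)

```text
time_s: 22.45
eef_pos: [452.5, 189.1, 151.3]
ee_rot: [-0.0, 0.995, -0.097, 0.0]
force: [-0.5, -0.2, 0.3]
grip_width: 0.002
grip_force: 0.0
```

Request:
drive_tool(
  commands="0 0 -0.03 0 0 0 0;0 0 0 0 0 0 0;0 0 0 0 0 0 0",
)

```text
time_s: 22.7
eef_pos: [452.5, 189.1, 148.1]
ee_rot: [0.0, 0.995, -0.097, -0.0]
force: [0.2, 0.1, -0.3]
grip_width: -0.001
grip_force: 0.0
```

Request:
drive_tool(
  commands="0 0 -0.03 0 0 0 0;0 0 0 0 0 0 0;0 0 0 0 0 0 0",
)

```text
time_s: 22.95
eef_pos: [452.5, 189.1, 145.0]
ee_rot: [0.0, 0.995, -0.097, -0.0]
force: [-0.5, -0.9, -0.3]
grip_width: 0.001
grip_force: 0.0
```

Request:
drive_tool(
  commands="0 0 -0.02 0 0 0 0;0 0 0 0 0 0 0;0 0 0 0 0 0 0",
)

```text
time_s: 23.2
eef_pos: [452.5, 189.1, 143.1]
ee_rot: [0.0, 0.995, -0.097, -0.0]
force: [0.2, 0.3, -0.2]
grip_width: -0.001
grip_force: 0.0
```

Request:
drive_tool(
  commands="0 0 -0.02 0 0 0 0;0 0 0 0 0 0 0;0 0 0 0 0 0 0",
)

```text
time_s: 23.45
eef_pos: [452.5, 189.1, 141.1]
ee_rot: [0.0, 0.995, -0.097, -0.0]
force: [0.1, -0.2, -0.4]
grip_width: -0.001
grip_force: 0.0
```

Request:
drive_tool(
  commands="0 0 -0.02 0 0 0 0;0 0 0 0 0 0 0;0 0 0 0 0 0 0",
)

```text
time_s: 23.7
eef_pos: [452.7, 189.2, 139.6]
ee_rot: [-0.0, 0.995, -0.097, 0.0]
force: [-0.9, -0.2, 4.3]
grip_width: -0.001
grip_force: 2.3
```

Request:
drive_tool(
  commands="0 0 -0.02 0 0 0 0;0 0 0 0 0 0 0;0 0 0 0 0 0 0",
)

```text
time_s: 23.95
eef_pos: [452.9, 189.3, 139.2]
ee_rot: [-0.0, 0.995, -0.097, 0.001]
force: [-7.4, -2.2, 21.4]
grip_width: 0.001
grip_force: 10.8
```

Request:
drive_tool(
  commands="0 0 -0.02 0 0 0 0;0 0 0 0 0 0 0;0 0 0 0 0 0 0",
)

```text
time_s: 24.2
eef_pos: [453.0, 189.5, 138.8]
ee_rot: [-0.0, 0.995, -0.097, 0.001]
force: [-13.2, -3.2, 39.6]
grip_width: -0.002
grip_force: 19.5
```

Contact came at z≈139.6 (139.5 expected at t=2.4) and it is hard, so the lever stands at its stop. Retreat and hand in.

Request:
drive_tool(
  commands="0 0 0.1 0 0 0 0;0 0 0.3 0 0 0 0;0 0 0.3 0 0 0 0;0 0 0.3 0 0 0 0;0 0 0 0 0 0 0;0 0 0 0 0 0 0;0 0 0 0 0 0 0;0 0 0 0 0 0 0",
)

```text
time_s: 24.87
eef_pos: [452.0, 189.0, 233.8]
ee_rot: [0.0, 0.995, -0.097, -0.001]
force: [0.4, -1.0, -0.7]
grip_width: -0.0
grip_force: 0.0
```

```bash
python3 -c "
from rig import *
print(finish_job())"
```

```text
the job is handed in; nothing more can be done
None
```

The job is handed in at about 25 s (no verdict was returned): the knob was set by feel so the foot touches at h≈8.9 mm (8.7 wanted), the lever is locked hard against its stop, the phone looks undisturbed in its nest, and the arm is clear; the clamping force itself was not measured.

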